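Close the wax jar and put it away

ROBOT

A 6-joint arm with a two-finger parallel gripper is mounted at the origin on the work surface. World frame = base frame: x ahead of the robot, y to its left, z up, the work surface at z = 0. Lengths are in m, angles in rad, forces in N, time in s.
With the tool pointing down it reaches from about 0.375 to 0.9 m from the base axis. Payload 3.1 kg.
Tool frame: the origin (TCP) lies between the finger pads; the fingertips stand 25 mm ahead of it and the grasp point (between the pads) lies 6 mm ahead of it; x points along the fingers, y is the direction in which the jaws open and shut, and the axes are right-handed (so a half turn about x gives the same grasp; the last joint's range is limited). The gripper opens to 85 mm and grips with 20 to 120 N. Pads are 22 mm wide; open, the fingers measure 114 mm over their backs; the gripper's body (76 mm by 85 mm) begins 54 mm behind the grasp point. The pads swing forward as they close: fully open they stand 13 mm farther back than shut.
Start: joints at [-1.47, 0.527, 1.433, -0, 1.181, -0.178], TCP at [0.172, -0.601, 0.256] pointing down, gripper open.
Joint ranges: [-3.08, 3.08], [-0.75, 2.2], [0.22, 2.44], [-1.43, 4.57], [0, 2.65], [-2.85, 2.85]. Speed limits (rad/s): [2.79, 2.79, 3.14, 3.14, 3.14, 3.14].

INTERFACE

Orientations are given as a unit quaternion [x, y, z, w].
In Python, from station import manip, viewer, workorder gives the robot as it stands.
- The arm moves only by the shell command python3 -m crank 'ROWS' [FORCE]. ROWS is JSON, one flat list of numbers, 5 for each row, row after row: the opening, from 0 (shut) to 1 (fully open), then the shift along the world's x, y, z in mm, then the turn about the world's z in rad. A call has 1 to 10 rows; each row is the pose to reach, as a shift and turn from the pose commanded when the call began; what a row does not reach only later rows make up. A row lasts 1/8 s, in which the tool goes at most 62.5 mm and 10.7 degrees, less where a joint would pass 70% of its speed; a pose out of reach is approached as far as the arm can. A call with a gripper value outside its range is refused whole. The fingers move at their own pace and stop on an object; FORCE is the grip in N (left out, the last holds). Time passes only in rows, so rows that repeat a pose let the fingers close. It gives the time, the measured TCP pose, the force and the opening at its end, in the units of the state.
- manip.sense(): the state, without advancing time (a new reading comes with each control period).
- viewer.snapshot(name): name is "scene" or "top" or "wrist"; returns a dict with "img" (384x512x3 uint8, red, green, blue), "range_z" (384x512 float32, m along the optical axis (not along the pixel's ray), 0 where there is no reading), "fx", "fy", "cx", "cy" (pixels), "k1" (the pictures are not rectified: a ray, as slopes to the right and down, at radius r is drawn at 1 + k1 r^2 times it, then the intrinsics apply), "origin" and "attitude" of the camera in the world. Camera axes: x right, y down, z forward; pixel columns grow to the right and rows downward; lengths in m; the calibration is good to about 2 mm. A picture is of the moment at which its call begins.
- workorder.sign_off(): hands the job in, once; it reports no verdict.
The state is a dict: "t": time; "q": joint angles; "qd": joint speeds; "tau": joint torques, N m; "tcp_pos": TCP position; "tool_rot": TCP orientation; "force": force on the tool from outside, world axes, zero at the start; "ft_torque": the same for the moment, N m; "finger_gap": opening from 0.0 (shut) to 1.0 (fully open).
Only numpy, scipy, OpenCV 4.12 (cv2) and the standard library are available. Lean on these libraries where they do the work, as an engineer would, in place of code of your own. Each camera call takes 0.05 s, during which the arm holds its last target.

TASK

Close the open wax jar that stands in the finish rack: set its screw lid level on the mouth, turn it back (anticlockwise from above) until its lugs have dropped in at the thread starts and come up against the stops, then screw it down clockwise until it is tight. Then push the closed jar along its bay, without lifting it, under the deck and fully home against the back, and leave the other things where they are.

Things in the scene. Friction and masses are not known exactly. Their poses are not given: they have to be found in the camera images.
- lid_centre (a point): Loose black plastic screw lid, round, 59 mm across, 22 mm high, about 40 g, lying right way up on the bench. The point is its centre, 11 mm above its lower rim; z is up through its flat top. Inside the skirt are three lugs (7 mm long, 3 mm thick, undersides 1 mm above the rim), 120 degrees apart, one in the direction of x; a short grey bar on the top marks each.
- lid_lug (a point): A point on the lug in the lid's x direction: 24 mm from the lid's axis, 2.7 mm above its rim. The lid's two other lugs lie 120 degrees on either side.
- jar: Loose square amber glass jar, 66 x 66 mm, 0.3 to 0.6 kg, open, standing in one bay of the rack, in front of the deck. Origin under its centre; x runs along the bay towards the back of the rack, z up. Its flat shoulder is 60 mm up; above it a round neck, 42 mm across (50 mm over the thread). Its square body can turn no more than 3 degrees in the bay.
- jar_mouth (a point): Centre of the jar's mouth, 76.5 mm above its underside. The neck has a three-start right-hand thread, 21.6 mm a turn, with a stop rib before each start. A lid set on anyhow rests with its lugs on the beads, its rim 67 to 72 mm above the jar's underside; clockwise it then runs against the ribs, anticlockwise it climbs to the starts, drops up to 7 mm and meets the next rib.
- jar_catch0 (a point): Where a lid lug lies when the lid is dropped in and turned back against the stops (lid's rim then 66 mm above the jar's underside): 24 mm from the jar's axis, in the jar's x direction. A lug up to 23 degrees clockwise of a catch point is in a start; 24 to 100 degrees clockwise it can only rest on top of a bead (highest at 32) unless it was dropped in first.
- jar_catch1 (a point): The same, 120 degrees anticlockwise from jar_catch0 seen from above.
- jar_catch2 (a point): The same, 240 degrees anticlockwise from jar_catch0.
- jar_tight0 (a point): A point 24 mm from the jar's axis, 104 degrees clockwise of jar_catch0. Screwed down from the stops, the lid sinks along the thread until its rim is 62 mm above the jar's underside and the mouth bears on its inside; it grows tight 80 to 95 degrees clockwise of the stops, a lug then being within 10 mm of a tight point. It holds by friction when let go.
- jar_tight1 (a point): The same, clockwise of jar_catch1.
- jar_tight2 (a point): The same, clockwise of jar_catch2.
- rack: Wooden rack fixed to the bench: 9 mm ply base, 174 mm wide, with two bays side by side, each 69 mm wide between battens 18 mm high. Origin on the bench below the middle of the deck's front edge; x points into the bays (pushing direction), y left, z up. Base from x = -125 to 72 mm; bay middles at y = -40.5 and 40.5 mm. Back stops at x = 54 mm: the jar's centre is at x = 21 mm when home.
- deck_edge (a point): Middle of the lower front edge of the rack's deck, 99 mm above the bench. The deck is 12 mm ply on six thin posts and covers the last 72 mm of both bays. The closed jar, 84 mm high, has 6 mm of headroom; fully home, its near side still stands 12 mm out in front of this edge. It takes 3 to 6 N to slide, up to 18 N if it rubs along a batten.
- wax_tin: Bystander: low round aluminium tin, 64 mm across, 28 mm high, in the rack's other bay. Origin under its centre.
- sanding_block: Bystander: cork sanding block, 110 x 61 x 34 mm, on the bench. Origin under its centre, long side along x.
- mallet: Bystander: turned wooden carver's mallet standing on its head, 90 mm across, 238 mm high. Origin under its centre.
- gouge: Bystander: carving gouge lying on the bench, 265 mm long, wooden handle 28 mm thick. Origin on the bench below the ferrule, blade along x.
Mind the look-alikes: they are no part of the job. Of the things shaped like the part that bears lid_centre, the black one is meant.

How it is judged:
On the way, in this order (a step that is already met when the one before it is completed fails the run):
1. the lid sits level on the jar, dropped in at the thread starts and turned back against the stops (z of lid_centre in the frame of jar_mouth below 0.0026 m and horizontal distance between lid_centre and jar_mouth below 0.004 m and angle between lid_centre's own z axis and vertical below 0.07 rad and (horizontal distance between lid_lug and jar_catch0 below 0.0045 m or horizontal distance between lid_lug and jar_catch1 below 0.0045 m or horizontal distance between lid_lug and jar_catch2 below 0.0045 m)), for 0.1 s.
2. the lid is screwed down tight on the jar, still standing out in front of the deck (z of lid_centre in the frame of jar_mouth below -0.0021 m and angle between lid_centre's own z axis and vertical below 0.05 rad and x of jar in the frame of rack below -0.04 m and (horizontal distance between lid_lug and jar_tight0 below 0.0105 m or horizontal distance between lid_lug and jar_tight1 below 0.0105 m or horizontal distance between lid_lug and jar_tight2 below 0.0105 m)), for 0.2 s.
3. the closed jar is home under the deck (x of jar in the frame of rack above 0.013 m), for 0.2 s.
At the end, for the whole second after the job is handed in: The jar stands upright and at rest in its bay under the deck, at most 8 mm short of the back stop, with the lid centred within 4 mm and level (within 3 degrees) on it and screwed tight: down to within 1 mm of bearing on the mouth, its lugs within 10.5 mm of the tight points (x of jar in the frame of rack above 0.013 m and angle between each of jar, lid_centre's own z axis and vertical below 0.05 rad and linear speed of jar below 0.01 m/s and horizontal distance between lid_centre and jar_mouth below 0.004 m and z of lid_centre in the frame of jar_mouth below -0.0021 m and (horizontal distance between lid_lug and jar_tight0 below 0.0105 m or horizontal distance between lid_lug and jar_tight1 below 0.0105 m or horizontal distance between lid_lug and jar_tight2 below 0.0105 m)); the robot touches nothing.
It fails at once if the jar is lifted (height (world z) of jar above 0.021 m).
It fails at once if the jar is tipped over (angle between jar's own z axis and vertical above 0.3 rad).
It fails at once if the wax tin is disturbed (distance of wax_tin from where it was at the start of the episode above 0.02 m).
It fails at once if the sanding block, the mallet or the gouge is disturbed (distance of any of sanding_block, mallet, gouge from where it was at the start of the episode above 0.03 m).
It also fails if it takes over 61 s, if anything falls off the work surface, if the arm or the gripper's body presses on something with over 40 N, if the wrist force passes 120 N, or if a joint passes its speed limit or range.

## Working session

There is one attempt and no reset: what is moved stays moved. The work goes in short steps, Python scripts to look and compute and a shell command to move; the robot and the scene stay as the last step left them, time stands still between calls to the robot, and variables do not carry over. Pictures are saved under pics/ and viewed, and the job is handed in when it is done.

```bash
ls; mkdir -p pics; cat > h.py <<'E'
import numpy as np,cv2
from station import manip,viewer,workorder
from scipy.spatial.transform import Rotation as R
def snap(n,f):
    s=viewer.snapshot(n); cv2.imwrite('pics/'+f+'.png',s['img'][:,:,::-1]); np.save('pics/'+f+'.npy',s,allow_pickle=True); return s
def load(f): return np.load('pics/'+f+'.npy',allow_pickle=True).item()
def att(s):
    a=np.array(s['attitude']); return a if a.shape==(3,3) else R.from_quat(a).as_matrix()
def ray(s,u,v):
    x=(np.asarray(u,float)-s['cx'])/s['fx'];y=(np.asarray(v,float)-s['cy'])/s['fy']
    xd,yd=x,y
    for _ in range(15):
        k=1+s['k1']*(x*x+y*y); x,y=xd/k,yd/k
    return np.stack([x,y,np.ones_like(x)],-1)
def pz(s,u,v,z):
    d=ray(s,u,v)@att(s).T; o=np.array(s['origin']); return o+d*((z-o[2])/d[...,2])[...,None]
def pd(s,u,v):
    d=ray(s,u,v); return np.array(s['origin'])+(d*s['range_z'][np.asarray(v,int),np.asarray(u,int)][...,None])@att(s).T
def cloud(s):
    v,u=np.mgrid[:384,:512]; return pd(s,u,v)
def proj(s,p):
    c=(np.asarray(p)-np.array(s['origin']))@att(s); x=c[...,0]/c[...,2];y=c[...,1]/c[...,2];k=1+s['k1']*(x*x+y*y)
    return np.stack([s['fx']*x*k+s['cx'],s['fy']*y*k+s['cy']],-1)
def crop(f,u0,v0,u1,v1,k,o):
    im=cv2.imread('pics/'+f+'.png')[v0:v1,u0:u1]; cv2.imwrite('pics/'+o+'.png',cv2.resize(im,None,fx=k,fy=k,interpolation=cv2.INTER_CUBIC))
E
python3 - <<'E'
from h import *
for n in ('scene','top','wrist'):
    s=snap(n,n+'0'); print(n,s['origin'],s['attitude'],s['fx'],s['cx'],s['cy'],s['k1'])
print(manip.sense())
E
```

```text
pics
scene [ 1.2191047  -0.41400796  0.87241103] [ 0.79520579  0.47182879 -0.19979748 -0.32420102] 463.55536608037505 254.19020227402953 191.29443983862225 0.04350549238769693
top [ 0.44659113 -0.04140935  1.20019379] [-0.69809001  0.71533442 -0.01794934  0.02539358] 443.76454249231705 254.06448985611343 190.76541075135844 -0.051191298747965505
wrist [ 0.24006773 -0.58105676  0.37316315] [ 0.79083147 -0.59604458 -0.08452087  0.11032983] 312.16670036814594 250.94722499169947 187.61602132785703 0.02675230057414273
{'t': 0.15, 'q': array([-1.47049173e+00,  5.28277061e-01,  1.43363145e+00, -2.04994350e-05,
        1.18136901e+00, -1.78495081e-01]), 'qd': array([-0.00105861, -0.00335664, -0.00220249,  0.00045027,  0.00112682,
        0.00040656]), 'tau': array([ 7.44646695e-04, -4.42744339e+01, -1.78276294e+01, -2.44967041e-04,
        5.61707784e-03, -1.40634990e-05]), 'tcp_pos': array([ 0.17197538, -0.60034195,  0.25553589]), 'tool_rot': array([ 0.70026349,  0.09884983, -0.70023032,  0.09765884]), 'force': array([ 0.54351518, -0.04275729, -0.37138614]), 'ft_torque': array([0.03522646, 0.04252999, 0.02607456]), 'finger_gap': 0.9940752306702223}
```

View pics/top0.png

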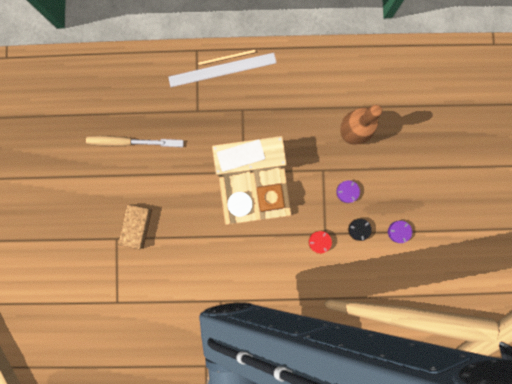

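View pics/scene0.png

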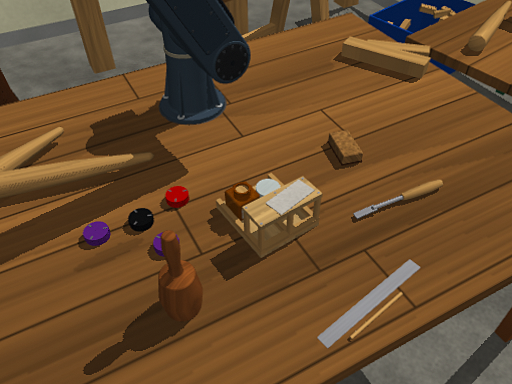

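View pics/wrist0.png

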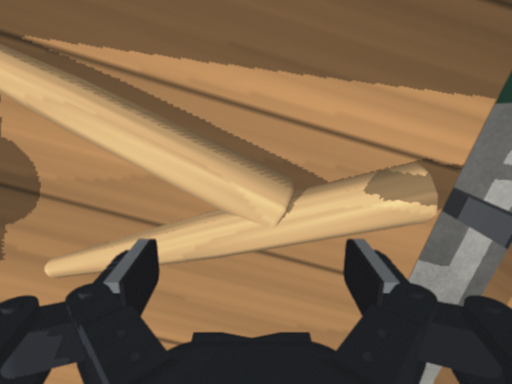

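Top view: black lid near (360,229), the open jar in the right-hand bay near (271,198), the wax tin at (240,204), and purple/red decoys around the lid. Enlarging.

```bash
python3 - <<'E'
from h import *
crop('top0',205,130,305,230,7,'c1'); crop('top0',300,170,420,260,6,'c2')
s=load('top0')
c=cloud(s)
for u,v in [(360,229),(348,191),(320,242),(400,231),(271,198),(272,197),(240,204),(130,227)]: print(u,v,c[v,u].round(4))
E
```

```text
360 229 [ 0.4107 -0.3081  0.0209]
348 191 [ 0.5123 -0.2798  0.0212]
320 242 [ 0.3793 -0.2005  0.024 ]
400 231 [ 0.4027 -0.4135  0.0241]
271 198 [ 0.4961 -0.0728  0.0802]
272 197 [ 0.4986 -0.0753  0.0807]
240 204 [0.4844 0.0078 0.0349]
130 227 [0.4306 0.3001 0.0329]
```

View pics/c1.png

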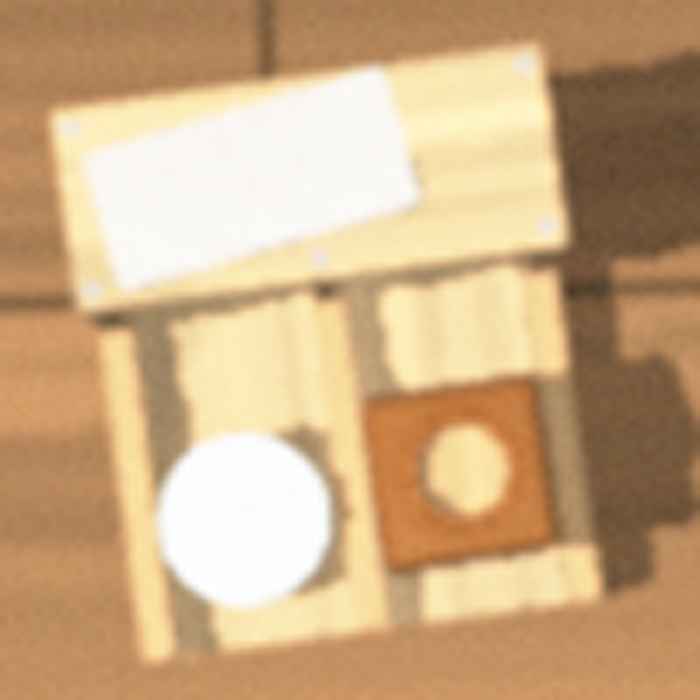

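View pics/c2.png

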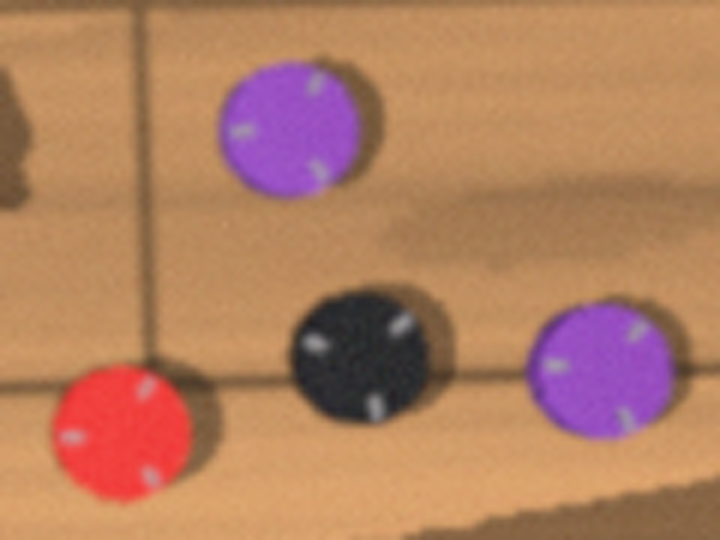

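Crop c1: jar shoulder corners at (365,400),(530,378),(556,543),(392,573), mouth at about (466,470), deck front edge (82,312)–(568,247). Crop c2: black lid centre about (360,357), with bars at (315,343),(402,322),(376,408).

```bash
python3 - <<'E'
from h import *
s=load('top0')
def P(pts,k,u0,v0,z):
    p=np.array(pts,float); return pz(s,(p[:,0]+.5)/k-.5+u0,(p[:,1]+.5)/k-.5+v0,z)
j=P([(365,400),(530,378),(556,543),(392,573)],7,205,130,.069)
print('jar',j.mean(0),np.linalg.norm(j-np.roll(j,1,0),axis=1))
e=[j[0]-j[3],j[1]-j[2]]; print(np.degrees([np.arctan2(a[1],a[0]) for a in e])); e=[j[0]-j[1],j[3]-j[2]]; print(np.degrees([np.arctan2(-a[0],a[1]) for a in e]))
print('mouth',P([(466,470)],7,205,130,.0855))
d=P([(82,312),(568,247),(50,110),(541,44)],7,205,130,.111); print('deck',d, (d[0]+d[1])/2, np.degrees(np.arctan2(-(d[0]-d[1])[0],(d[0]-d[1])[1])),np.linalg.norm(d[0]-d[1]))
l=P([(360,357),(315,343),(402,322),(376,408)],6,300,170,.022); print('lid',l[0]); 
r=l[1:]-l[1:].mean(0); print(l[1:].mean(0),np.degrees(np.arctan2(r[:,1],r[:,0]))%120)
# blob
im=s['img'].astype(int); m=(im.max(2)<60); m[:215]=0;m[245:]=0;m[:,:340]=0;m[:,378:]=0
c=cloud(s); m&=c[...,2]>.012; v,u=np.nonzero(m); print('blob',u.mean(),v.mean(),m.sum(),pz(s,u.mean(),v.mean(),.022))
E
```

```text
jar [ 0.49871302 -0.07157457  0.069     ] [0.06385505 0.06076673 0.06092265 0.0606663 ]
[7.45044154 7.35001113]
[6.19131004 8.95906564]
mouth [[ 0.49911467 -0.07305403  0.0855    ]]
deck [[ 0.55698895  0.06149659  0.111     ]
 [ 0.57567426 -0.11034723  0.111     ]
 [ 0.62915064  0.07153981  0.111     ]
 [ 0.64819741 -0.10289438  0.111     ]] [ 0.56633161 -0.02442532  0.111     ] 6.205634078613905 0.17285669332873307
lid [ 0.41053027 -0.30674696  0.022     ]
[ 0.41019665 -0.30866313  0.022     ] [72.03187757 71.48358866 71.04681776]
blob 359.6433333333333 229.31666666666666 300 [ 0.40991034 -0.30688382  0.022     ]
```

```bash
python3 - <<'E'
from h import *
st=manip.sense(); M=R.from_quat(st['tool_rot']).as_matrix(); print(M.round(3))
yy=np.degrees(np.arctan2(M[1,1],M[0,1])); print('tool y yaw',yy,'q1',np.degrees(st['q'][0]),'q6',np.degrees(st['q'][5]))
s=load('wrist0'); T=st['tcp_pos']
A=att(s); print('cam in tool',(M.T@(np.array(s['origin'])-T)).round(4), (M.T@A).round(3).tolist())
c=(cloud(s)-T)@M
for u,v in [(145,245),(150,255),(140,262),(360,245),(355,255),(125,280)]: print(u,v,c[v,u].round(4))
m=(abs(c[...,1])<.07)&(abs(c[...,2])<.03)&(c[...,0]>-.02)&(c[...,0]<.05)
p=c[m]; print(len(p),p.min(0),p.max(0))
for sd in (-1,1):
    q=p[p[:,1]*sd>0]; 
    if len(q): print(sd,np.percentile(q,[0,1,99,100],axis=0).round(4).tolist())
E
```

```text
[[-0.     0.275 -0.961]
 [ 0.002 -0.961 -0.275]
 [-1.    -0.002 -0.   ]]
tool y yaw -74.0254950318715 q1 -84.25297000196245 q6 -10.227014782873484
cam in tool [-0.1176  0.     -0.0708] [[0.0, -0.276, 0.961], [1.0, 0.0, -0.0], [0.0, 0.961, 0.276]]
145 245 [ 0.0015 -0.0443 -0.0117]
150 255 [ 0.0028 -0.0431 -0.0064]
140 262 [-0.0098 -0.0426 -0.0102]
360 245 [ 0.0018  0.0455 -0.0116]
355 255 [-0.0013  0.0427 -0.0086]
125 280 [-0.0255 -0.042  -0.0124]
4530 [-0.01999572 -0.05680589 -0.01292117] [0.01237749 0.05677991 0.01095417]
-1 [[-0.02, -0.0568, -0.0126], [-0.0197, -0.0561, -0.0124], [0.0105, -0.0422, 0.0099], [0.0124, -0.0419, 0.011]]
1 [[-0.02, 0.0419, -0.0129], [-0.0197, 0.0422, -0.0124], [0.011, 0.056, 0.0098], [0.0122, 0.0568, 0.0108]]
```

```bash
python3 -m crank '[1,40,49,0,0, 1,80,98,0,0, 1,120,147,-20,0, 1,160,196,-50,0, 1,200,245,-75,0, 1,220,275,-95,0, 1,234,292,-106,0, 1,238,294,-106,0, 1,238,294,-106,0]' 30
python3 - <<'E'
from h import *
s=snap('wrist','w1'); crop('w1',100,60,400,320,2.5,'w1c')
E
```

```text
t: 1.27
tcp_pos: [0.4104, -0.3079, 0.1507]
tool_rot: [0.7, 0.098, -0.7, 0.099]
force: [-0.1, -0.1, 0.2]
finger_gap: 1.005
```

View pics/w1c.png

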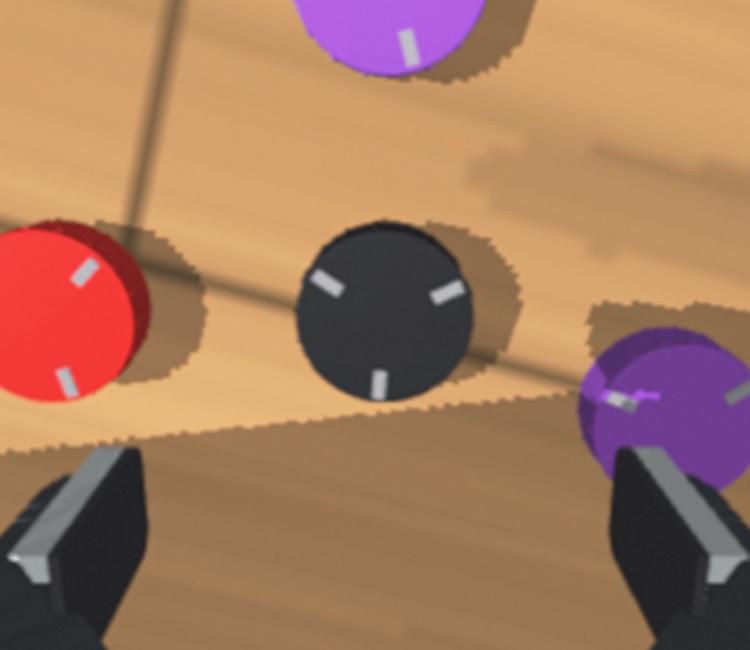

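The black lid's top is centred about (384,317) in the crop, with bars at (327,283),(448,292),(379,385).

```bash
cat >> h.py <<'E'
def P(s,pts,k,u0,v0,z):
    p=np.array(pts,float); return pz(s,(p[:,0]+.5)/k-.5+u0,(p[:,1]+.5)/k-.5+v0,z)
E
python3 - <<'E'
from h import *
s=load('w1'); st=manip.sense(); T=st['tcp_pos']; print(T)
l=P(s,[(384,317),(327,283),(448,292),(379,385)],2.5,100,60,.022); print(l)
b=l[1:]; 
A=np.c_[2*b[:,:2],np.ones(3)]; x=np.linalg.solve(A,(b[:,:2]**2).sum(1)); print('circ',x[:2])
r=b-b.mean(0); print(np.degrees(np.arctan2(r[:,1],r[:,0]))%120)
im=s['img'].astype(int); c=cloud(s); m=(im.max(2)<75)&(c[...,2]>.017)&(c[...,2]<.026)&(np.hypot(c[...,0]-.41,c[...,1]+.307)<.035)
v,u=np.nonzero(m)
q=pz(s,u,v,.022)[:,:2]; print(m.sum(), 'mid',(q.max(0)+q.min(0))/2,q.max(0)-q.min(0), np.median(c[m][:,2]))
h=cv2.minEnclosingCircle((q*1000).astype(np.float32)); print(h)
E
```

```text
[ 0.41016121 -0.30820343  0.15092701]
[[ 0.4120963  -0.30958033  0.022     ]
 [ 0.41801541 -0.2886447   0.022     ]
 [ 0.42593527 -0.32724521  0.022     ]
 [ 0.38878894 -0.31455814  0.022     ]]
circ [ 0.41101965 -0.31019279]
[71.72348618 71.30563444 71.26992918]
3463 mid [ 0.41248836 -0.31012188] [0.0582254  0.05707146] 0.02201880823282859
((412.7009582519531, -309.640869140625), 29.486968994140625)
```

```bash
python3 -m crank '[1,2,-1.5,-40,0, 1,2,-1.5,-85,0, 1,2,-1.5,-115,0, 1,2,-1.5,-125,0, 1,2,-1.5,-128,0, 1,2,-1.5,-128,0]' 30
python3 - <<'E'
from h import *
s=snap('wrist','w2')
E
```

```text
t: 2.08
tcp_pos: [0.4124, -0.3092, 0.0233]
tool_rot: [0.701, 0.097, -0.7, 0.099]
force: [1.0, 0.2, 0.6]
finger_gap: 1.005
```

View pics/w2.png

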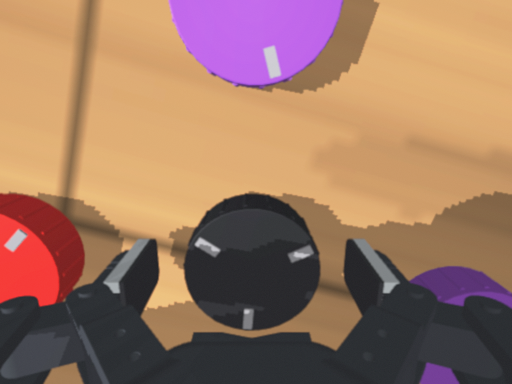

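The lid (x 185–320) sits centred between the fingers (inner faces at x 158 and 345). Closing.

```bash
python3 -m crank '[0.5,0,0,0,0, 0.5,0,0,0,0, 0.5,0,0,0,0, 0.5,0,0,0,0, 0.5,0,0,0,0]' 40
python3 - <<'E'
from h import *
s=snap('wrist','w3');st=manip.sense();print(st['force'],st['ft_torque'],st['finger_gap'])
E
python3 -m crank '[0.5,0,0,15,0, 0.5,0,0,40,0, 0.5,0,0,80,0, 0.5,0,0,120,0, 0.5,0,0,128,0, 0.5,0,0,128,0]' 40
python3 - <<'E'
from h import *
s=snap('wrist','w4');st=manip.sense();print(st['force'],st['ft_torque'],st['finger_gap'],st['tcp_pos'])
s=snap('scene','s4'); uv=proj(s,st['tcp_pos']); print(uv)
u,v=uv.astype(int); crop('s4',u-40,v-40,u+40,v+40,6,'s4c')
E
```

```text
t: 2.75
tcp_pos: [0.4124, -0.3087, 0.0235]
tool_rot: [0.701, 0.098, -0.7, 0.099]
force: [-0.7, 0.7, 5.6]
finger_gap: 0.68
[-1.37388526 -0.28607809  6.47292613] [0.05743679 0.15678298 0.0543811 ] 0.6802321421964256
t: 3.55
tcp_pos: [0.412, -0.3082, 0.1509]
tool_rot: [0.7, 0.098, -0.7, 0.099]
force: [-0.3, -0.2, 0.5]
finger_gap: 0.683
[-0.49375564  0.42485071  0.5101679 ] [ 0.03391634 -0.04034632  0.02324734] 0.6789603937714342 [ 0.41163213 -0.30784235  0.15001278]
[129.65582921 178.36807729]
```

View pics/w4.png

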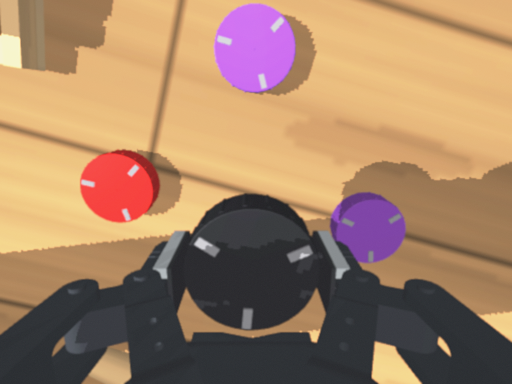

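View pics/s4c.png

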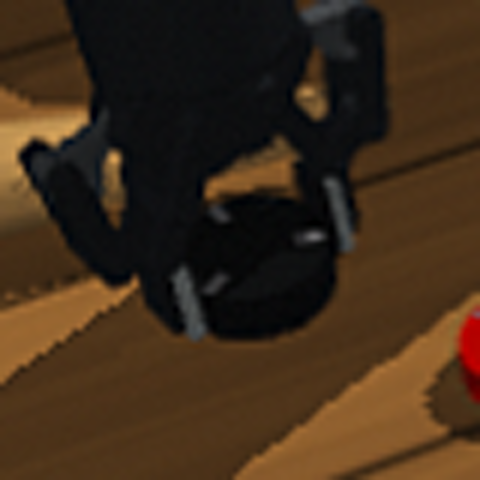

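```bash
python3 - <<'E'
from h import *
st=manip.sense(); T=st['tcp_pos']; M=R.from_quat(st['tool_rot']).as_matrix()
s=load('w4'); c=(cloud(s)-T)@M
for sd in (-1,1):
    m=(c[...,1]*sd>.0305)&(c[...,1]*sd<.046)&(abs(c[...,2])<.014)&(c[...,0]>-.02)&(c[...,0]<.05)
    print(sd,m.sum(),np.percentile(c[m],[0,2,98,100],axis=0).round(4).tolist())
m=(abs(c[...,1])<.026)&(abs(c[...,2])<.03)&(c[...,0]>-.0)&(c[...,0]<.03)
p=c[m]; print('lidtop x',np.median(p[:,0]),np.percentile(p[:,0],[1,99]))
m2=m&(abs(c[...,0]-np.median(p[:,0]))<.002); print('lid fit plane',np.linalg.lstsq(np.c_[c[m2][:,1:],np.ones(m2.sum())],c[m2][:,0],rcond=None)[0])
crop('w4',150,180,350,340,4,'w4c')
E
```

```text
-1 768 [[-0.0199, -0.042, -0.0132], [-0.0191, -0.0416, -0.0128], [0.0126, -0.0306, -0.0077], [0.0148, -0.0305, -0.0071]]
1 1015 [[-0.0199, 0.0305, -0.0132], [-0.0195, 0.0306, -0.0129], [0.0126, 0.0431, -0.0036], [0.0145, 0.0437, -0.0012]]
lidtop x 0.0005033018856330112 [9.04274757e-06 1.93861952e-02]
lid fit plane [-0.00072943 -0.00391981  0.00048096]
```

View pics/w4c.png

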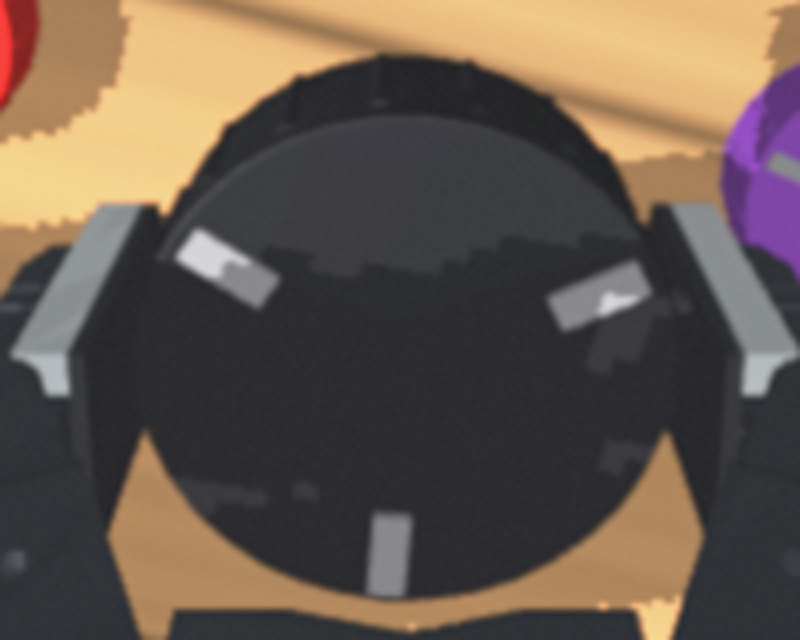

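```bash
python3 - <<'E'
from h import *
st=manip.sense(); T=st['tcp_pos']; M=R.from_quat(st['tool_rot']).as_matrix(); s=load('w4')
b=P(s,[(227,268),(600,296),(389,554)],4,150,180,T[2]-.0005)
A=np.c_[2*b[:,:2],np.ones(3)]; x=np.linalg.solve(A,(b[:,:2]**2).sum(1))[:2]
print('c',x,((np.r_[x,T[2]-.0005]-T)@M).round(4),'rad',np.linalg.norm(b[:,:2]-x,axis=1))
r=b-b.mean(0); print(np.degrees(np.arctan2(r[:,1],r[:,0]))%120,'toolyaw',np.degrees(np.arctan2(M[1,1],M[0,1])))
E
python3 -m crank '[0.5,0,10,25,0.05, 0.5,5,30,50,0.2, 0.5,13,60,50,0.36, 0.5,21,90,50,0.52, 0.5,30,120,50,0.66, 0.5,36,142,50,0.76, 0.5,38,148,50,0.785, 0.5,38,148,50,0.785]' 40
python3 - <<'E'
from h import *
s=snap('wrist','w5');st=manip.sense();print(st['tcp_pos'],st['q'][5])
np.save('st5.npy',st,allow_pickle=True)
E
```

```text
c [ 0.41001047 -0.30886999] [0.0005 0.0008 0.0017] rad [0.02269498 0.02269498 0.02269498]
[71.54203101 70.95225243 71.28437378] toolyaw -74.02746772219632
t: 4.65
tcp_pos: [0.4498, -0.1603, 0.1995]
tool_rot: [-0.609, -0.359, 0.61, -0.358]
force: [0.5, -1.3, -0.6]
finger_gap: 0.68
[ 0.44994322 -0.16078867  0.19974229] -0.06918191465588307
```

View pics/w5.png

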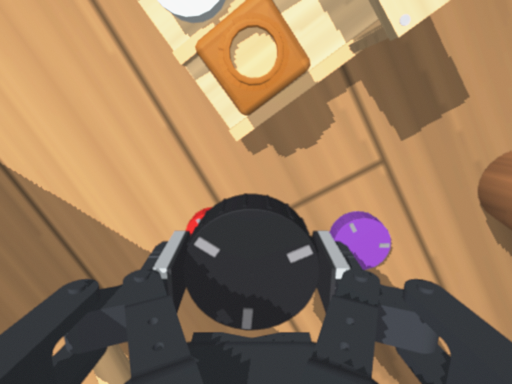

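The jar is now visible at about (253,55), with its square corners around it and the mouth ring at (255,52). Enlarging.

```bash
python3 - <<'E'
from h import *
crop('w5',180,0,330,150,5,'w5c')
E
```

```text
(no output)
```

View pics/w5c.png

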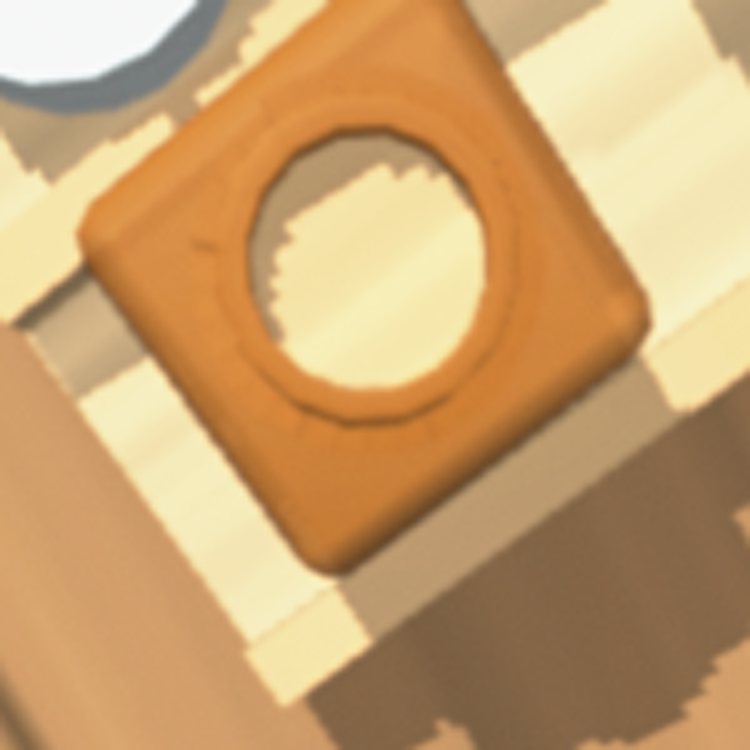

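```bash
python3 - <<'E'
from h import *
from scipy.optimize import least_squares
s=load('w5'); c=cloud(s); u0=pz(s,253.,52.,.0855); print(u0)
near=np.hypot(c[...,0]-u0[0],c[...,1]-u0[1])<.035
z=c[...,2][near]; h,e=np.histogram(z,bins=np.arange(.06,.1,.002)); print(list(zip(e.round(3),h)))
m=near&(c[...,2]>.0825)&(c[...,2]<.09); p=c[m]; print(m.sum(),np.median(p[:,2]))
h=cv2.minEnclosingCircle((p[:,:2]*1000).astype(np.float32)); print('outer',h)
# hole ellipse from picked pixels
e=[(248,258),(487,258),(368,127),(283,165),(455,165)]
# hole: pixels inside the ring with low z
hole=near&(c[...,2]<.03)&(np.hypot(c[...,0]-u0[0],c[...,1]-u0[1])<.03)
# hole edge via top plane
cc=P(s,e,5,180,0,.0855)[:,:2]
f=least_squares(lambda x:np.hypot(cc[:,0]-x[0],cc[:,1]-x[1])-x[2],[.5,-.07,.017]); print('hole top fit',f.x,f.fun)
# sides of the shoulder, rounded edges: lines
def line(a,b,z=.067):
    q=P(s,[a,b],5,180,0,z); d=q[1]-q[0]; return np.degrees(np.arctan2(d[1],d[0]))
print(line((150,345),(270,510)),line((475,30),(620,255)),line((350,575),(620,380)),line((100,200),(320,20)))
print('rack', line((20,330),(250,640),.027), line((280,705),(740,360),.02))
E
```

```text
[ 0.50026049 -0.0732962   0.0855    ]
[(np.float64(0.06), np.int64(1)), (np.float64(0.062), np.int64(48)), (np.float64(0.064), np.int64(133)), (np.float64(0.066), np.int64(575)), (np.float64(0.068), np.int64(2008)), (np.float64(0.07), np.int64(211)), (np.float64(0.072), np.int64(11)), (np.float64(0.074), np.int64(180)), (np.float64(0.076), np.int64(335)), (np.float64(0.078), np.int64(1942)), (np.float64(0.08), np.int64(620)), (np.float64(0.082), np.int64(90)), (np.float64(0.084), np.int64(863)), (np.float64(0.086), np.int64(337)), (np.float64(0.088), np.int64(0)), (np.float64(0.09), np.int64(0)), (np.float64(0.092), np.int64(0)), (np.float64(0.094), np.int64(0)), (np.float64(0.096), np.int64(0)), (np.float64(0.098), np.int64(0))]
1263 0.08552290814294747
outer ((500.60302734375, -72.31200408935547), 23.6815128326416)
hole top fit [ 0.5004964  -0.07312529  0.01634899] [ 3.50885934e-05 -8.07658291e-05 -1.07868494e-04 -5.01056916e-06
  1.58556312e-04]
-82.48918222187618 -82.05246478495246 5.923480118662265 6.527229677402966
rack -82.74192313584163 7.347485894622419
```

```bash
python3 -m crank '[0.5,25,45,0,0, 0.5,45,80,0,0, 0.5,51,89.5,-30,0, 0.5,51,89.5,-65,0, 0.5,51,89.5,-80,0, 0.5,51,89.5,-80,0, 0.5,51,89.5,-80,0]' 40
python3 - <<'E'
from h import *
st=manip.sense();print(st['tcp_pos'],st['force'],st['ft_torque'])
s=snap('scene','s6'); uv=proj(s,[.5005,-.073,.09]); print(uv)
u,v=uv.astype(int); crop('s6',u-50,v-50,u+50,v+50,6,'s6c')
s=snap('wrist','w6')
E
```

```text
t: 5.58
tcp_pos: [0.5017, -0.0716, 0.1211]
tool_rot: [0.61, 0.358, -0.609, 0.359]
force: [-1.0, 0.3, 0.1]
finger_gap: 0.678
[ 0.50167747 -0.07161197  0.12108994] [-0.98213236  0.3028505   0.12730954] [0.01685711 0.05130635 0.01772353]
[240.90688458 186.0143132 ]
```

View pics/s6c.png

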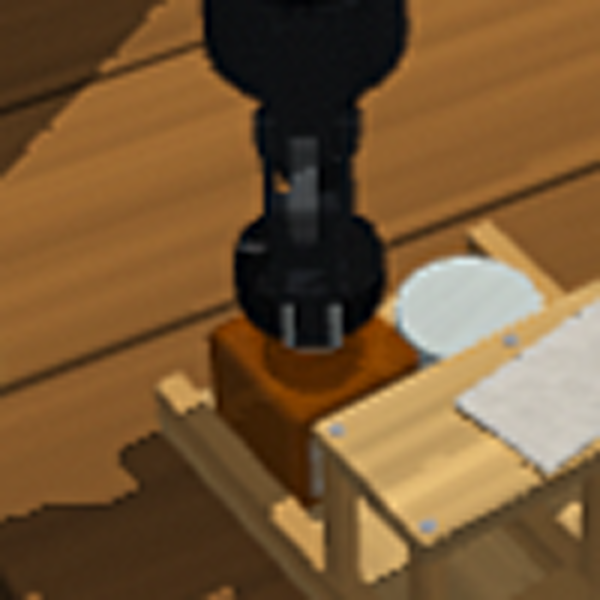

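View pics/w6.png

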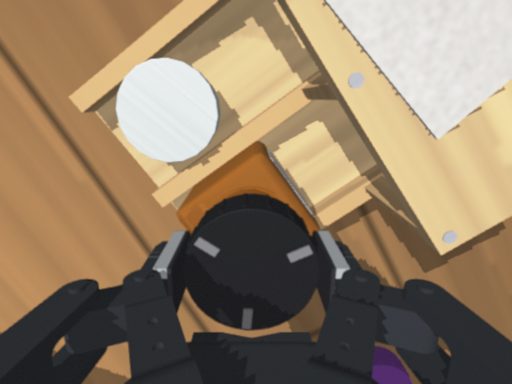

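```bash
python3 -m crank '[0.5,-0.8,0.3,-6,0, 0.5,-0.8,0.3,-10,0, 0.5,-0.8,0.3,-13,0, 0.5,-0.8,0.3,-15,0, 0.5,-0.8,0.3,-17,0]' 40; python3 -m crank '[0.5,0,0,-1.5,0, 0.5,0,0,-3,0, 0.5,0,0,-3,0]' 40
```

```text
t: 6.3
tcp_pos: [0.5003, -0.0705, 0.1031]
tool_rot: [-0.609, -0.359, 0.609, -0.359]
force: [0.5, 0.3, -0.6]
finger_gap: 0.679
t: 6.68
tcp_pos: [0.5001, -0.0705, 0.1002]
tool_rot: [-0.609, -0.359, 0.609, -0.359]
force: [-0.5, -0.4, -0.6]
finger_gap: 0.676
```

```bash
python3 -m crank '[0.5,0,0,-1,0, 0.5,0,0,-2,0, 0.5,0,0,-2.5,0]' 40; python3 -m crank '[0.5,0,0,-0.8,0, 0.5,0,0,-1.5,0, 0.5,0,0,-1.5,0]' 40
```

```text
t: 7.05
tcp_pos: [0.5003, -0.0706, 0.098]
tool_rot: [0.609, 0.359, -0.609, 0.359]
force: [-0.3, -0.9, 4.5]
finger_gap: 0.678
t: 7.42
tcp_pos: [0.5003, -0.0706, 0.0979]
tool_rot: [0.61, 0.358, -0.609, 0.359]
force: [-1.9, 1.7, 13.4]
finger_gap: 0.681
```

```bash
python3 -m crank '[0.5,0,0,0.8,0.05, 0.5,0,0,0.8,0.1, 0.5,0,0,0.8,0.14, 0.5,0,0,0.8,0.14]' 40;python3 -c "
from h import *
st=manip.sense();print(st['ft_torque'],st['force'],st['q'][5])"
python3 -m crank '[0.5,0,0,0,0.04, 0.5,0,0,0,0.07, 0.5,0,0,0,0.07]' 40;python3 -c "
from h import *
st=manip.sense();print(st['ft_torque'],st['force'],st['q'][5])
snap('wrist','w7')"
```

```text
t: 7.92
tcp_pos: [0.501, -0.0709, 0.0984]
tool_rot: [0.583, 0.4, -0.582, 0.401]
force: [-1.3, -0.1, 9.1]
finger_gap: 0.682
[-0.00360984  0.20168005 -0.05304287] [-1.32094134 -0.09547706  9.12175092] 0.005271940020191518
t: 8.3
tcp_pos: [0.501, -0.0709, 0.0985]
tool_rot: [0.569, 0.42, -0.568, 0.421]
force: [-1.2, 0.1, 10.4]
finger_gap: 0.677
[-0.00137579  0.20506928 -0.13096927] [-1.23297315  0.12238199 10.3795078 ] -0.06424698756085268
```

View pics/w7.png

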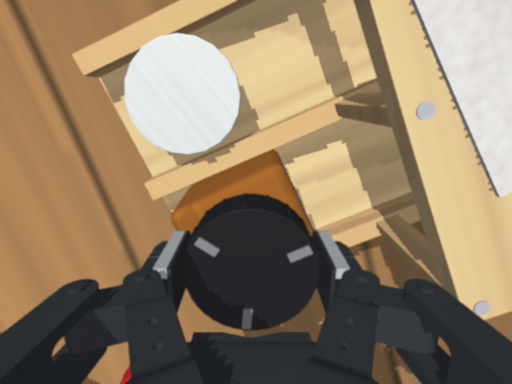

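```bash
python3 -m crank '[0.5,0,0,0.3,0.03, 0.5,0,0,0.3,0.06, 0.5,0,0,0.3,0.06]' 40;python3 -c "
from h import *
st=manip.sense();print(st['ft_torque'],st['force'],st['q'][5]);M=R.from_quat(st['tool_rot']).as_matrix();print(np.degrees(np.arctan2(M[1,1],M[0,1])))
snap('wrist','w8')"
```

```text
t: 8.72
tcp_pos: [0.501, -0.071, 0.0986]
tool_rot: [0.557, 0.436, -0.556, 0.437]
force: [-1.9, -0.8, 8.8]
finger_gap: 0.677
[-0.16982909  0.22665572 -0.87025114] [-1.91998039 -0.78522121  8.80057727] -0.12184307057772814
-13.846350307421364
```

View pics/w8.png

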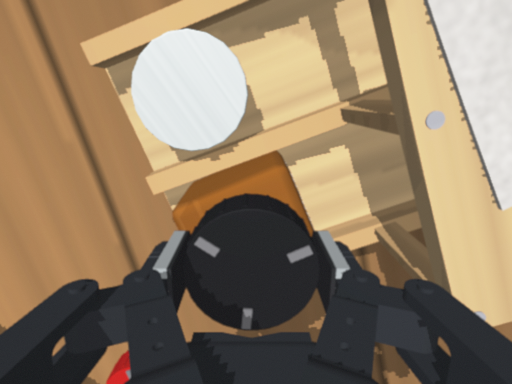

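```bash
python3 -m crank '[0.5,0.1,0,-0.3,-0.12, 0.5,0.3,0,-0.8,-0.27, 0.5,0.5,-0.1,-1.4,-0.42, 0.5,0.7,-0.2,-1.9,-0.57, 0.5,0.9,-0.3,-2.4,-0.72, 0.5,0.9,-0.3,-2.4,-0.72]' 60;python3 -c "
from h import *
st=manip.sense();print(st['ft_torque'],st['force'],st['q'][5]);M=R.from_quat(st['tool_rot']).as_matrix();print(np.degrees(np.arctan2(M[1,1],M[0,1])))
snap('wrist','w9')"
```

```text
t: 9.52
tcp_pos: [0.503, -0.0716, 0.0964]
tool_rot: [0.676, 0.212, -0.673, 0.214]
force: [-0.2, -0.5, 8.3]
finger_gap: 0.677
[-0.16736438 -0.08108637 -0.09946266] [-0.24790321 -0.53631921  8.28635315] 0.596678383019402
-54.90391029547468
```

View pics/w9.png

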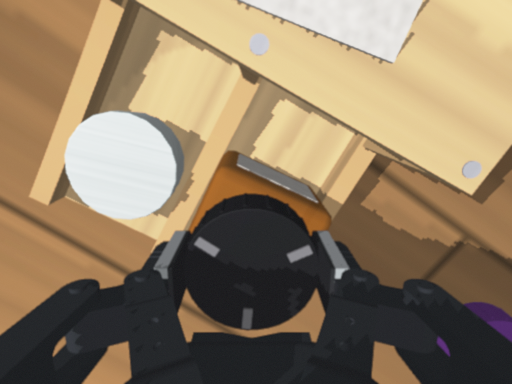

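The lid follows the thread: 2.2 mm lower after 41°. Bars are still fixed relative to the jaws, so it isn't slipping.

```bash
python3 -m crank '[0.5,0.1,-0.2,-0.4,-0.13, 0.5,0.2,-0.4,-0.9,-0.28, 0.5,0.3,-0.6,-1.4,-0.43, 0.5,0.4,-0.7,-1.9,-0.58, 0.5,0.4,-0.7,-1.9,-0.58]' 60;python3 -c "
from h import *
st=manip.sense();print(st['ft_torque'],st['force'],st['q'][5]);M=R.from_quat(st['tool_rot']).as_matrix();print(np.degrees(np.arctan2(M[1,1],M[0,1])))"
```

```text
t: 10.2
tcp_pos: [0.5035, -0.0726, 0.0951]
tool_rot: [0.709, 0.011, -0.705, 0.012]
force: [-0.5, -1.1, 13.0]
finger_gap: 0.678
[-0.21186511  0.14313495 -0.08839152] [-0.54533574 -1.11125581 13.01448323] 1.1754829142377905
-88.1184887565535
```

```bash
python3 -m crank '[0.5,0,0,0,-0.08, 0.5,0.1,-0.1,-0.2,-0.15, 0.5,0.1,-0.1,-0.2,-0.15]' 80;python3 -c "
from h import *
st=manip.sense();print(st['ft_torque'],st['force'],st['q'][5]);M=R.from_quat(st['tool_rot']).as_matrix();print(np.degrees(np.arctan2(M[1,1],M[0,1])))"
python3 -m crank '[0.5,0,0,0,-0.05, 0.5,0,0,0,-0.1, 0.5,0,0,0,-0.1]' 80;python3 -c "
from h import *
st=manip.sense();print(st['ft_torque'],st['force'],st['q'][5]);M=R.from_quat(st['tool_rot']).as_matrix();print(np.degrees(np.arctan2(M[1,1],M[0,1])))
snap('wrist','w10')"
```

```text
t: 10.58
tcp_pos: [0.5036, -0.0731, 0.0952]
tool_rot: [0.708, -0.042, -0.704, -0.04]
force: [-1.2, -3.5, 16.2]
finger_gap: 0.669
[-0.38941719  0.4108047  -0.03227553] [-1.23242665 -3.47982282 16.24324371] 1.324884038385376
-96.66059034174998
t: 10.95
tcp_pos: [0.5038, -0.0729, 0.0952]
tool_rot: [0.705, -0.077, -0.701, -0.075]
force: [-1.3, -1.6, 15.1]
finger_gap: 0.671
[-0.29027596  0.24775866 -0.04908791] [-1.27194347 -1.57818389 15.0647448 ] 1.4245867728746406
-102.37285431438244
```

View pics/w10.png

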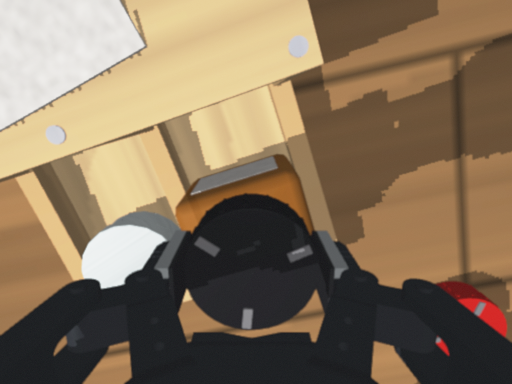

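```bash
python3 -m crank '[0.5,0,0,0.3,-0.05, 0.5,0,0,0.3,-0.1, 0.5,0,0,0.3,-0.1]' 80;python3 -c "
from h import *
st=manip.sense();print(st['ft_torque'],st['force'],st['q'][5]);M=R.from_quat(st['tool_rot']).as_matrix();print(np.degrees(np.arctan2(M[1,1],M[0,1])))
s=snap('wrist','w11'); crop('w11',150,130,350,340,3,'w11c')"
```

```text
t: 11.38
tcp_pos: [0.5034, -0.0735, 0.0952]
tool_rot: [0.7, -0.112, -0.697, -0.109]
force: [-1.4, -5.0, 12.8]
finger_gap: 0.666
[-0.73839782  0.34415737  0.25683114] [-1.36609793 -4.99521137 12.81159304] 1.5236862152254262
-107.97544962191414
```

View pics/w11c.png

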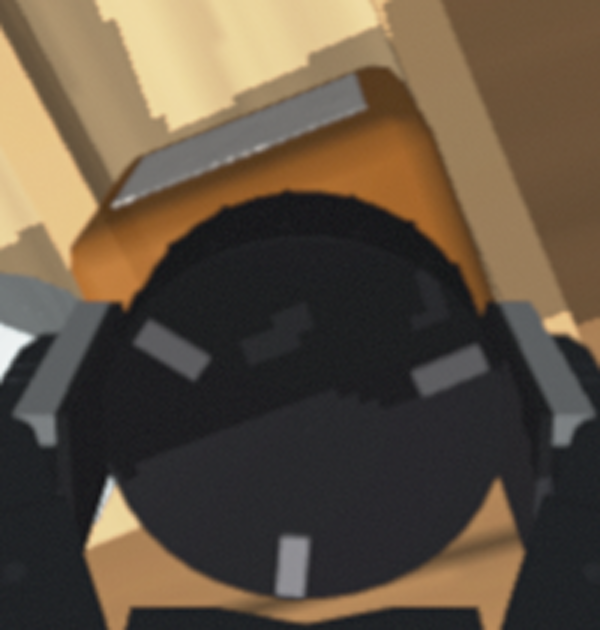

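```bash
python3 -m crank '[0.5,0,0,0,-0.04, 0.5,0,0,0,-0.08, 0.5,0,0,0,-0.08]' 100;python3 -c "
from h import *
st=manip.sense();print(st['ft_torque'],st['force'],st['q'][5]);M=R.from_quat(st['tool_rot']).as_matrix();print(np.degrees(np.arctan2(M[1,1],M[0,1])))
s=snap('wrist','w12'); crop('w12',150,130,350,340,3,'w12c')"
```

```text
t: 11.8
tcp_pos: [0.5034, -0.0738, 0.0954]
tool_rot: [0.695, -0.139, -0.692, -0.136]
force: [-2.2, -5.7, 14.4]
finger_gap: 0.663
[-0.86921166  0.47159007  0.43894623] [-2.21829848 -5.66663007 14.41441979] 1.602859480631431
-112.46908529701257
```

View pics/w12c.png

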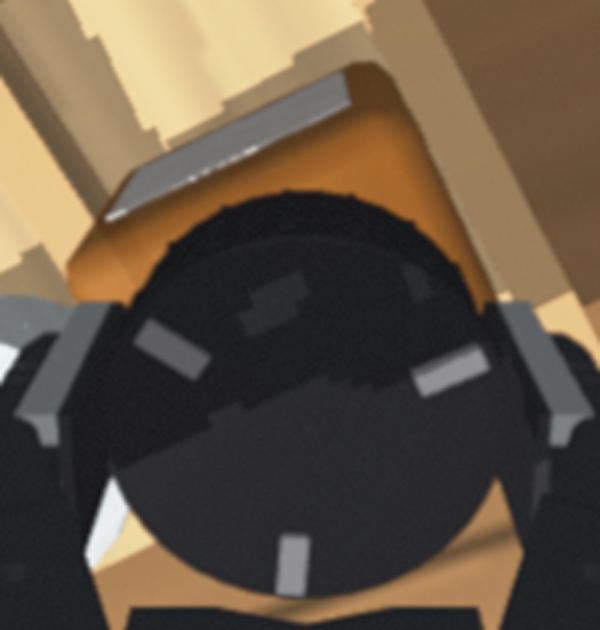

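```bash
python3 - <<'E'
from h import *
for f,e in (('w11',((115,207),(366,106))),('w12',((110,218),(350,103)))):
    s=load(f)
    q=P(s,e,3,150,130,.067); d=q[0]-q[1]; print(f,'jar yaw',np.degrees(np.arctan2(-d[0],d[1])),q)
s=load('w12'); q=P(s,[(365,5),(520,300)],3,150,130,.027); d=q[0]-q[1]; print('batten',np.degrees(np.arctan2(d[1],d[0])))
st=manip.sense(); M=R.from_quat(st['tool_rot']).as_matrix(); T=st['tcp_pos']
c=(cloud(s)-T)@M; m=(abs(c[...,1])<.026)&(abs(c[...,2])<.025)&(c[...,0]>-.006)&(c[...,0]<.006)
print(np.linalg.lstsq(np.c_[c[m][:,1:],np.ones(m.sum())],c[m][:,0],rcond=None)[0], T)
b=P(s,[(172,350),(450,370),(293,566)],3,150,130,T[2]-.0005); r=b-b.mean(0); print('lug',np.degrees(np.arctan2(r[:,1],r[:,0]))%120)
A=np.c_[2*b[:,:2],np.ones(3)]; x=np.linalg.solve(A,(b[:,:2]**2).sum(1))[:2];print(x)
E
```

```text
w11 jar yaw 4.432890262625358 [[ 0.53523648 -0.05097778  0.067     ]
 [ 0.53864727 -0.09497473  0.067     ]]
w12 jar yaw 3.6428846449941314 [[ 0.53544164 -0.05213209  0.067     ]
 [ 0.53821597 -0.09570825  0.067     ]]
batten 6.277526697702838
[ 0.00211277 -0.00569706  0.00194331] [ 0.50335896 -0.07378247  0.0953884 ]
lug [32.9595853  32.96378299 32.97398741]
[ 0.50222764 -0.07299241]
```

```bash
python3 -m crank '[0.5,0,-0.5,0.3,-0.03, 0.5,0,-0.7,0.5,-0.06, 0.5,0,-0.7,0.7,-0.06]' 100;python3 -c "
from h import *
st=manip.sense();print(st['ft_torque'],st['force'],st['q'][5]);M=R.from_quat(st['tool_rot']).as_matrix();print(np.degrees(np.arctan2(M[1,1],M[0,1])))
s=snap('wrist','w13'); crop('w13',150,130,350,340,3,'w13c')"
```

```text
t: 12.22
tcp_pos: [0.5033, -0.0741, 0.0954]
tool_rot: [0.691, -0.159, -0.687, -0.157]
force: [-1.5, -4.3, 7.0]
finger_gap: 0.664
[-0.62981213  0.14805151  0.61860929] [-1.48756067 -4.34025632  6.99379937] 1.6609904879553508
-115.88236871636937
```

View pics/w13c.png

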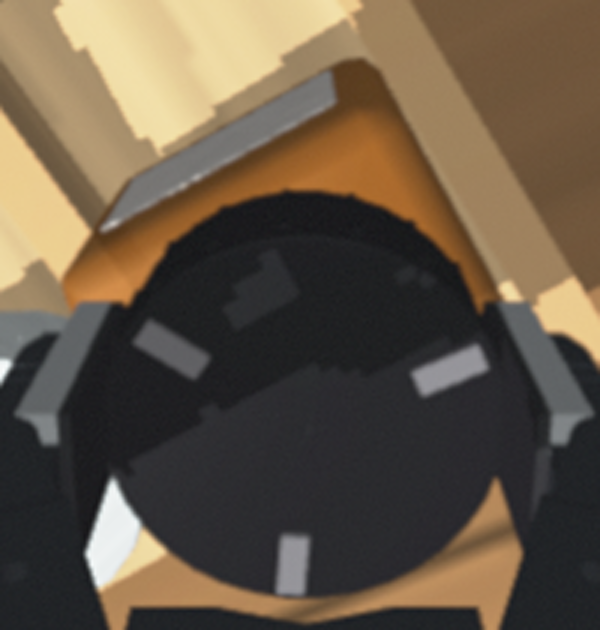

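Torque has risen to 0.62 N·m and the lid is about 94° clockwise of the stops. Releasing and lifting clear.

```bash
python3 -m crank '[1,0,0,0,0, 1,0,0,0,0, 1,0,0,0,0, 1,0,0,20,0, 1,0,0,60,0, 1,-30,0,100,0.1, 1,-45,-3,110,0.25, 1,-52,-4,110,0.4, 1,-52,-4,110,0.57, 1,-52,-4,110,0.57]' 60
python3 - <<'E'
from h import *
st=manip.sense();print(st['tcp_pos'],st['force'])
s=snap('wrist','w14'); s=snap('scene','s14'); snap('top','t14'); crop('s14',190,136,290,236,6,'s14c')
E
```

```text
t: 13.52
tcp_pos: [0.4494, -0.0762, 0.2039]
tool_rot: [-0.706, -0.04, 0.706, -0.039]
force: [-0.7, -0.4, 0.1]
finger_gap: 1.003
[ 0.44938321 -0.07616957  0.20385021] [-0.67294379 -0.3788252   0.08029802]
```

View pics/w14.png

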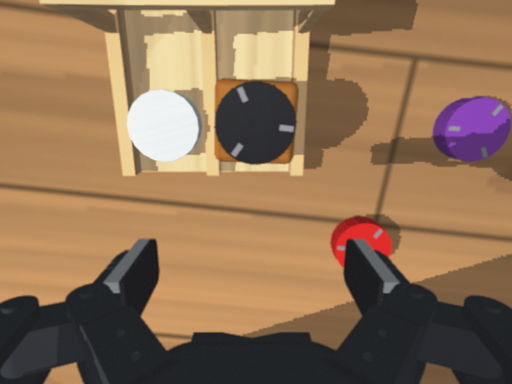

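View pics/s14c.png

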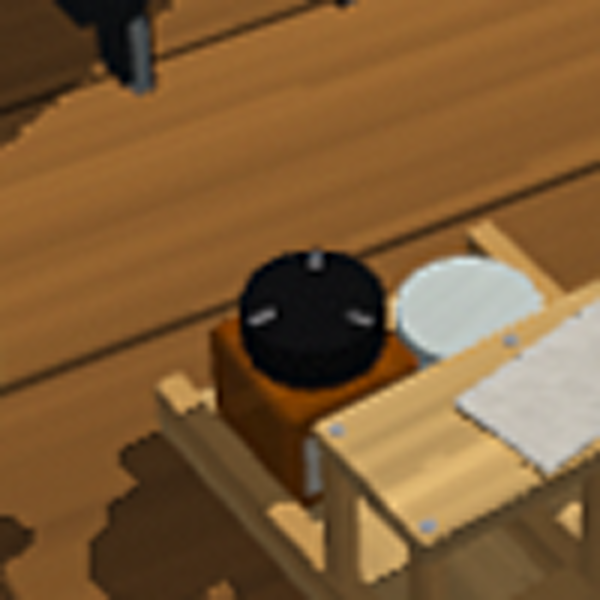

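The lid sits on the jar at (256,122), with bars at about (242,94),(286,128),(237,149). Measuring it.

```bash
python3 - <<'E'
from h import *
s=load('w14'); c=cloud(s); crop('w14',200,60,320,180,6,'w14c')
u=pz(s,256.,122.,.093); n=np.hypot(c[...,0]-u[0],c[...,1]-u[1])<.025; n&=c[...,2]>.085
p=c[n]; print(np.median(p,0),np.linalg.lstsq(np.c_[p[:,:2]-u[:2],np.ones(len(p))],p[:,2],rcond=None)[0])
m=(np.hypot(c[...,0]-u[0],c[...,1]-u[1])<.045)&(abs(c[...,2]-.068)<.003); print('shoulder z',np.median(c[m][:,2]),m.sum())
tin=c[125,163]; print('tin',tin)
E
```

```text
[ 0.50874278 -0.06917405  0.09367489] [3.10102266 1.05324933 0.12264118]
shoulder z 0.068073837174495 1167
tin [0.48774273 0.00730222 0.03756473]
```

View pics/w14c.png

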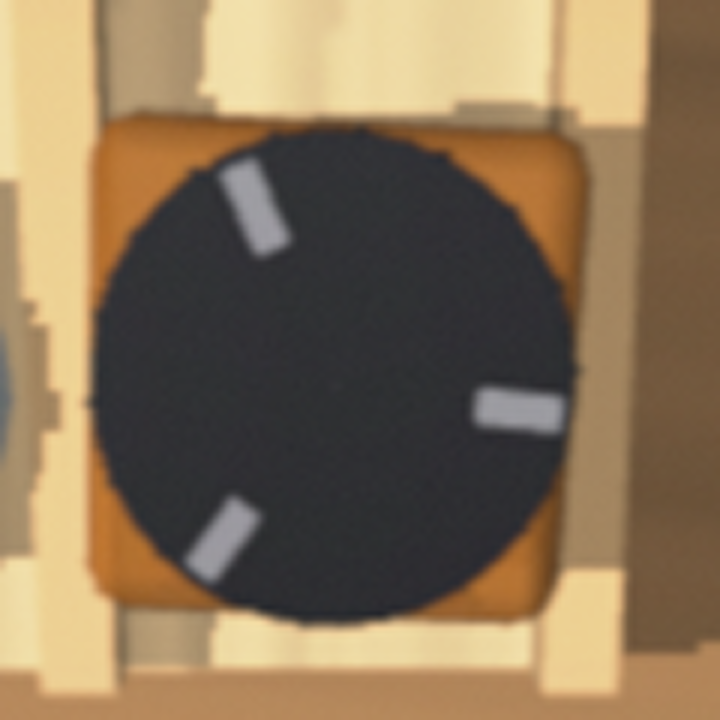

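```bash
python3 - <<'E'
from h import *
s=load('w14'); c=cloud(s)
def box(u0,v0,u1,v1): 
    a=c[int(60+v0/6):int(60+v1/6),int(200+u0/6):int(200+u1/6)].reshape(-1,3); return a
for b in [(200,260,440,480),(130,300,200,420),(300,140,370,200),(300,520,370,590)]:
    p=box(*b); print('lid',b,np.median(p,0).round(4),p[:,2].std().round(5))
for b in [(110,135,150,180),(530,150,560,190),(110,550,140,590),(500,580,540,605)]:
    p=box(*b); print('sh',b,np.median(p,0).round(4),p[:,2].round(4)[:8])
p=box(250,630,500,660); print('base',np.median(p,0)); p=box(590,300,610,400); 
p=box(560,600,610,680); print('batten',np.median(p,0))
b=P(s,[(254,207),(520,410),(223,540)],6,200,60,.0935); r=b-b.mean(0); print('lug',np.degrees(np.arctan2(r[:,1],r[:,0]))%120)
for e in [((150,117),(540,132)),((130,607),(520,622))]:
    q=P(s,e,6,200,60,.067); d=q[0]-q[1]; print('yaw',np.degrees(np.arctan2(-d[0],d[1])))
for e in [((93,170),(92,570)),((585,190),(560,580))]:
    q=P(s,e,6,200,60,.065); d=q[0]-q[1]; print('yaw',np.degrees(np.arctan2(d[1],d[0])),q)
for e in [((650,10),(622,690)),]:
    q=P(s,e,6,200,60,.027); d=q[0]-q[1]; print('batten yaw',np.degrees(np.arctan2(d[1],d[0])))
q=P(s,[(95,0),(115,690)],6,200,60,.027); d=q[0]-q[1]; print('batten2 yaw',np.degrees(np.arctan2(d[1],d[0])))
E
```

```text
lid (200, 260, 440, 480) [ 0.5041 -0.0709  0.0934] 0.01775
lid (130, 300, 200, 420) [ 0.5031 -0.0524  0.0935] 0.0147
lid (300, 140, 370, 200) [ 0.5269 -0.0701  0.0937] 0.00073
lid (300, 520, 370, 590) [ 0.4824 -0.0753  0.0934] 0.00069
sh (110, 135, 150, 180) [ 0.5261 -0.0443  0.0686] [0.0677 0.0676 0.0673 0.0684 0.0683 0.0676 0.0686 0.0677]
sh (530, 150, 560, 190) [ 0.5306 -0.0971  0.0687] [0.0696 0.0687 0.0674 0.067  0.0678 0.0687 0.068  0.0684]
sh (110, 550, 140, 590) [ 0.4731 -0.048   0.0685] [0.068  0.0687 0.0691 0.0699 0.0691 0.0681 0.0675 0.0691]
sh (500, 580, 540, 605) [ 0.4763 -0.1018  0.0684] [0.0693 0.0675 0.069  0.0694 0.0689 0.0673 0.0668 0.0687]
base [ 0.45366486 -0.08630923  0.00905312]
batten [ 0.46222645 -0.11876944  0.0270231 ]
lug [30.33283298 29.97325359 30.19273587]
yaw 4.3036076195359305
yaw 4.16511276915427
yaw 4.3592505146680836 [[ 0.52394156 -0.03944047  0.065     ]
 [ 0.47154881 -0.04343439  0.065     ]]
yaw 4.972452402672512 [[ 0.52861088 -0.10345519  0.065     ]
 [ 0.47737735 -0.10791272  0.065     ]]
batten yaw 6.862212927726029
batten2 yaw 6.314386216647535
```

```bash
python3 -m crank '[0,-5,-3,0,0, 0,-5,-3,0,0, 0,-5,-3,-20,0, 0,-5,-3,-60,0, 0,-5,-3,-100,0, 0,-5,-3,-125,0, 0,-5,-3,-135,0, 0,-5,-3,-135,0]' 40
python3 - <<'E'
from h import *
st=manip.sense();print(st['tcp_pos'],st['force'],st['finger_gap'])
s=snap('wrist','w15'); s=snap('scene','s15'); crop('s15',190,136,290,236,6,'s15c')
E
```

```text
t: 14.68
tcp_pos: [0.4446, -0.0794, 0.0687]
tool_rot: [-0.706, -0.04, 0.706, -0.04]
force: [0.0, 0.4, -0.1]
finger_gap: -0.0
[ 0.44461144 -0.07936038  0.06866034] [ 0.01040406  0.36665712 -0.05701028] -0.00010167391301278468
```

View pics/w15.png

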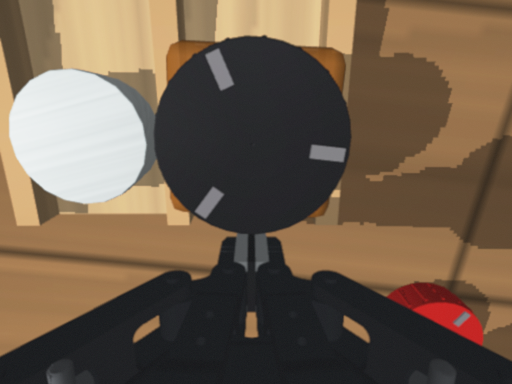

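View pics/s15c.png

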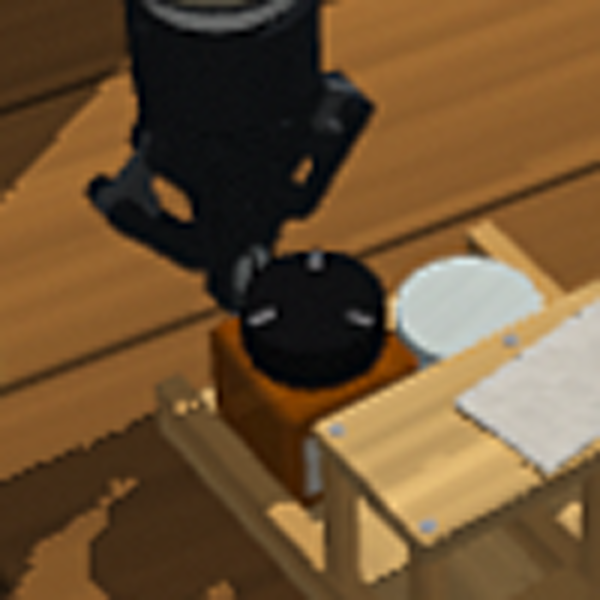

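Fingers stand behind the jar and centred on it. Pushing gently along the bay.

```bash
python3 -m crank '[0,6,0.7,0,0, 0,11,1.3,0,0, 0,16,1.9,0,0, 0,21,2.5,0,0, 0,26,3.1,0,0, 0,31,3.7,0,0, 0,36,4.3,0,0, 0,41,4.9,0,0, 0,46,5.5,0,0]' 40
python3 - <<'E'
from h import *
st=manip.sense();print(st['tcp_pos'],st['force'],st['finger_gap'])
s=snap('wrist','w16'); s=snap('scene','s16'); crop('s16',190,136,290,236,6,'s16c')
E
```

```text
t: 15.9
tcp_pos: [0.491, -0.0738, 0.0689]
tool_rot: [0.706, 0.04, -0.706, 0.04]
force: [-1.6, -0.7, 0.8]
finger_gap: -0.004
[ 0.4910169  -0.07378306  0.06886021] [-1.55818407 -0.67728146  0.79330546] -0.003756086795588934
```

View pics/w16.png

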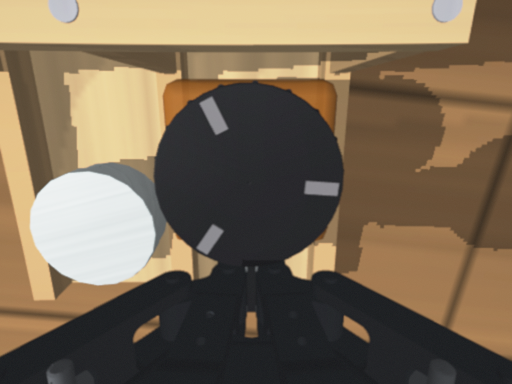

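View pics/s16c.png

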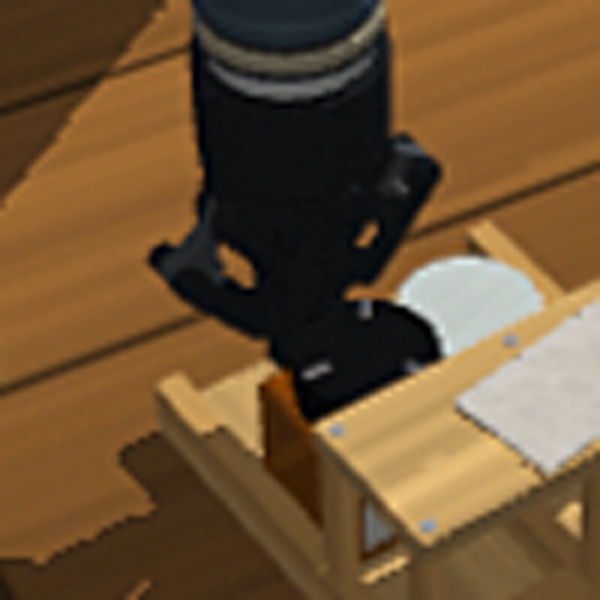

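The jar has slid straight, with its back edge now at the deck; low force. Continuing.

```bash
python3 -m crank '[0,5,0.6,0,0, 0,10,1.2,0,0, 0,15,1.8,0,0, 0,20,2.4,0,0, 0,25,3,0,0, 0,30,3.6,0,0, 0,35,4.2,0,0, 0,40,4.8,0,0, 0,45,5.4,0,0, 0,48,5.8,0,0]' 40
python3 - <<'E'
from h import *
st=manip.sense();print(st['tcp_pos'],st['force'],st['finger_gap'])
s=snap('wrist','w17')
E
```

```text
t: 17.25
tcp_pos: [0.5391, -0.0681, 0.0689]
tool_rot: [0.706, 0.04, -0.706, 0.04]
force: [-2.4, -1.1, 0.2]
finger_gap: -0.001
[ 0.53911325 -0.06806774  0.0689077 ] [-2.42241882 -1.08848487  0.16848343] -0.0008995965258229662
```

View pics/w17.png

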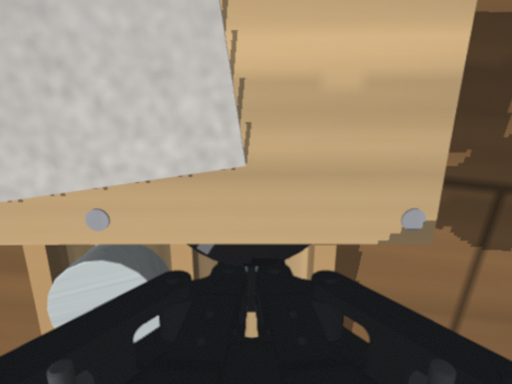

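```bash
python3 -m crank '[0,2,0.2,0,0, 0,4,0.5,0,0, 0,5.5,0.6,0,0, 0,5.5,0.6,0,0]' 40; python3 -m crank '[0,1,0.1,0,0, 0,2,0.2,0,0, 0,2,0.2,0,0]' 40
```

```text
t: 17.8
tcp_pos: [0.5444, -0.0674, 0.069]
tool_rot: [0.706, 0.04, -0.706, 0.04]
force: [-1.5, -0.2, -0.1]
finger_gap: 0.002
t: 18.18
tcp_pos: [0.5463, -0.0672, 0.0689]
tool_rot: [0.706, 0.04, -0.706, 0.04]
force: [-1.3, -0.9, 0.5]
finger_gap: 0.002
```

```bash
python3 -m crank '[0,1,0.1,0,0, 0,2,0.2,0,0, 0,2,0.2,0,0]' 40; python3 -m crank '[0,1,0.1,0,0, 0,2,0.2,0,0, 0,2,0.2,0,0]' 40
```

```text
t: 18.55
tcp_pos: [0.5484, -0.067, 0.0689]
tool_rot: [0.706, 0.04, -0.706, 0.04]
force: [-1.8, -0.7, 1.8]
finger_gap: -0.001
t: 18.92
tcp_pos: [0.5491, -0.0668, 0.0688]
tool_rot: [-0.705, -0.04, 0.707, -0.04]
force: [-5.3, -1.9, 3.6]
finger_gap: -0.001
```

```bash
python3 -m crank '[0,0.7,0.1,0,0, 0,1.5,0.2,0,0, 0,1.5,0.2,0,0]' 40
python3 - <<'E'
from h import *
st=manip.sense();print(st['tcp_pos'],st['force'])
s=snap('wrist','w18');snap('scene','s18'); crop('s18',200,150,330,250,6,'s18c')
E
```

```text
t: 19.3
tcp_pos: [0.5491, -0.0667, 0.0688]
tool_rot: [-0.704, -0.041, 0.708, -0.04]
force: [-7.2, -4.1, 5.0]
finger_gap: -0.0
[ 0.54912877 -0.06667271  0.06875392] [-7.16751174 -4.12880808  5.0473206 ]
```

View pics/s18c.png

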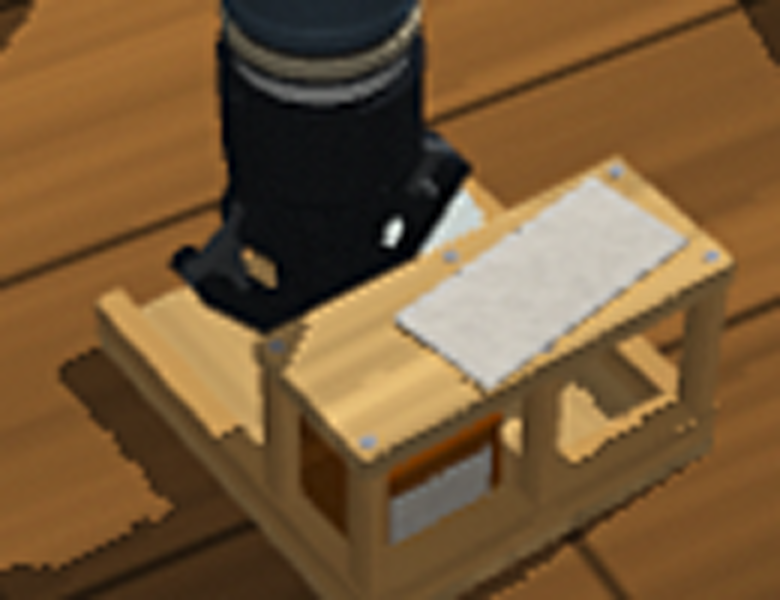

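Motion stopped at TCP x=0.5491 with force rising, which matches the back stop. Backing off to check.

```bash
python3 -m crank '[0,-15,-1.8,0,0, 0,-40,-5,0,0, 0,-70,-8,10,0, 0,-100,-12,20,0, 0,-110,-13,10,0, 0,-110,-13,0,0, 0,-110,-13,0,0]' 40
python3 - <<'E'
from h import *
st=manip.sense();print(st['tcp_pos'],st['force'])
s=snap('wrist','w19');snap('scene','s19'); crop('s19',200,150,330,250,6,'s19c');snap('top','t19');crop('t19',205,130,305,230,6,'t19c')
E
```

```text
t: 20.27
tcp_pos: [0.4428, -0.0799, 0.0682]
tool_rot: [0.706, 0.04, -0.706, 0.04]
force: [-0.5, -0.1, -0.4]
finger_gap: 0.002
[ 0.44279639 -0.07992011  0.06823288] [-0.53726072 -0.05461429 -0.37256992]
```

View pics/w19.png

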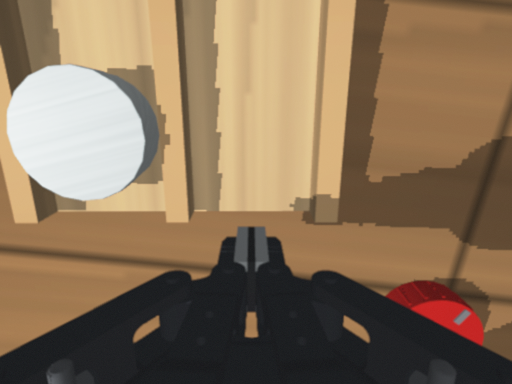

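View pics/t19c.png

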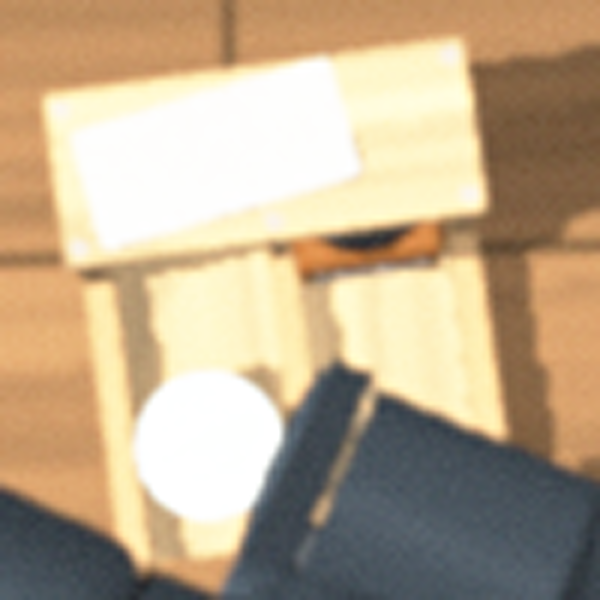

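View pics/s19c.png

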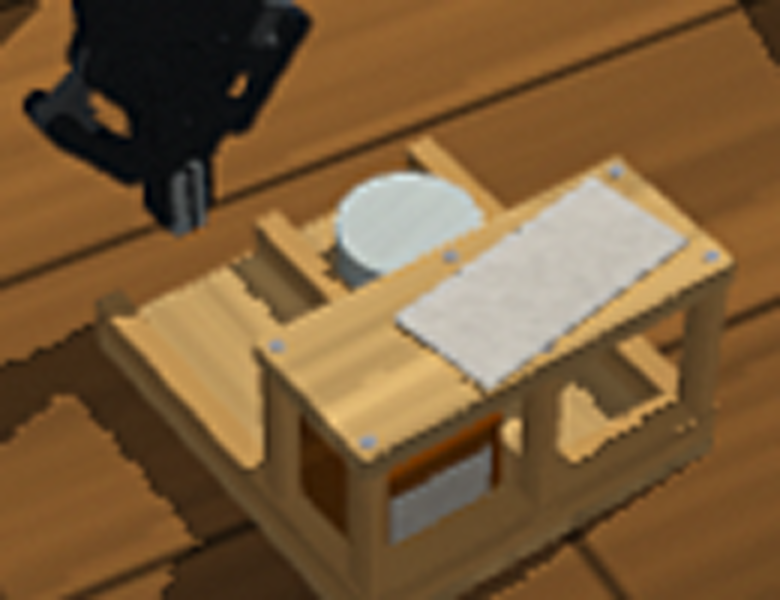

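```bash
python3 - <<'E'
from h import *
s=load('t19'); n=P(s,[(302,272),(440,255)],6,205,130,.066); d=P(s,[(70,267),(487,211)],6,205,130,.111)
x=d[0]-d[1]; x/=np.linalg.norm(x); nx=np.array([x[1],-x[0],0]); print(nx,[(q-d[0])@nx for q in n])
t=load('top0'); 
def edge(s): return P(s,[(70,267),(487,211)],6,205,130,.111)
# tin check, both pictures
for q in (t,s):
    im=q['img'].astype(int); m=(im.min(2)>235); m[:185]=0;m[225:]=0;m[:,:222]=0;m[:,258:]=0; v,u=np.nonzero(m); print(u.mean(),v.mean(),m.sum())
c=cloud(s); 
m=(abs(c[...,0]-.55)<.03)&(abs(c[...,1]+.065)<.033)&(c[...,2]>.03)&(c[...,2]<.097); print(np.percentile(c[m],[1,50,99],axis=0).round(4))
E
```

```text
[0.99408178 0.10863432 0.        ] [np.float64(-0.010422836964345384), np.float64(-0.01106560620821239)]
239.36818181818182 203.6590909090909 440
238.95374449339207 203.59911894273128 454
[[ 0.5382 -0.0958  0.0302]
 [ 0.5657 -0.0634  0.0675]
 [ 0.5766 -0.0329  0.0962]]
```

```bash
python3 -m crank '[0,-10,0,40,0, 0,-15,0,80,0, 0,-15,0,80,0]' 40
python3 - <<'E'
from h import *
s=snap('scene','s20'); crop('s20',200,150,330,250,6,'s20c'); print(workorder.sign_off())
E
```

```text
t: 20.8
tcp_pos: [0.4283, -0.0802, 0.1513]
tool_rot: [0.708, 0.039, -0.704, 0.041]
force: [0.6, -0.5, -0.8]
finger_gap: 0.001
the job is handed in; nothing more can be done
None
```

The jar is closed and stands home under the deck. I handed the job in at about 21 s of the 61 s allowed.

- **Setting the lid:** I placed the black lid on the mouth about 11° clockwise of the thread starts, and it dropped in. I turned it anticlockwise until it met the stops, where the torque rose to 0.87 N·m. The lid's height at the stops came out about 1 mm high against the brief (67.1 mm instead of 66 mm), probably because it had shifted slightly in the grip. That still leaves it within the limit for that step.
- **Screwing it down:** I turned it clockwise until it was tight, with the torque rising to 0.62 N·m. After I let go, the wrist camera showed the lid level, its top about 84.5 mm above the jar's underside (84 mm expected). Its lugs were about 94° clockwise of the stops.
- **Pushing it home:** The jar slid at 1 to 2.5 N and stopped firmly. In the top view its near side stands about 11 mm out in front of the deck edge (12 mm expected).
- **Other things:** The tin moved less than half a pixel between the first and last top views. I never touched the block, mallet or gouge, and did not measure them again. The gripper was clear of everything at the end.

**Not checked:** once the jar was under the deck, the lid could no longer be measured, but nothing touched it there. I saved a last scene picture before handing in but did not look at it.

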